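Pop open the green key-blank box

TASK

A customer needs a key cut and the right blanks are in the box with the green lid. Press down that box's white release button, then let its sprung lid pop up to fully open by itself without touching the lid, and take your hand away; leave the blue-lidded and yellow-lidded boxes shut.

Things in the scene. Friction and masses are not known exactly. Their poses are not given: they have to be found in the camera images.
- green_release (a point): Top centre of the white button in front of the green lid: face 30 (x, front to rear) x 46 mm (y), 74 mm above the bench, 12 above the deck round it; z up. The lid's front edge is 46 mm behind (+x). Pressed down: 1.6 N to start, 4.8 N at its 8 mm stop; frees the lid after 5 mm, springs back. The lid's front then rises, swings to the rear in about 1 s and stays open.
- green_lid: The green lid (112 x 120 x 8 mm) of a dark grey box 190 x 120 mm fixed to the bench; lid top 65 mm up. Origin on the hinge axis at the lid's rear edge, 61 mm up; x from front to rear, y along the hinge, z out of the lid's face: up when shut, leaning 1.8 rad to the rear at the open stop. The one to open: its spring does the work.
- blue_lid: The blue lid (112 x 120 x 8 mm) of a dark grey box 190 x 120 mm fixed to the bench; lid top 65 mm up. Origin on the hinge axis at the lid's rear edge, 61 mm up; x from front to rear, y along the hinge, z out of the lid's face: up when shut, leaning 1.8 rad to the rear at the open stop. Same box, own white button; stays shut.
- yellow_lid: The yellow lid (112 x 120 x 8 mm) of a dark grey box 190 x 120 mm fixed to the bench; lid top 65 mm up. Origin on the hinge axis at the lid's rear edge, 61 mm up; x from front to rear, y along the hinge, z out of the lid's face: up when shut, leaning 1.8 rad to the rear at the open stop. Same box, own white button; stays shut.
Mind the look-alikes: they are no part of the job. Leave any red look-alike of the part that bears yellow_lid alone.

How it is judged:
By the outcome, as a careful person would: the job done as asked, in the order asked, and still so for the second after the job is handed in, with the robot touching nothing.
It also fails if it takes over 26 s, if anything falls off the work surface, if the arm or the gripper's body presses on something with over 40 N, if the wrist force passes 120 N, or if a joint passes its speed limit or range.

ROBOT

A 7-joint arm with a two-finger parallel gripper is mounted at the origin on the work surface. World frame = base frame: x ahead of the robot, y to its left, z up, the work surface at z = 0. Lengths are in m, angles in rad, forces in N, time in s.
With the tool pointing down it reaches from about 0.35 to 0.9 m from the base axis. Payload 8.1 kg.
Tool frame: the origin (TCP) lies between the finger pads; the fingertips stand 11 mm ahead of it and the grasp point (between the pads) lies 8 mm behind it; z points along the fingers, y is the line along which they close (so a half turn about z gives the same grasp; the last joint's range is limited). The gripper opens to 92 mm and grips with 3 to 60 N. Pads are 19 mm wide; open, the fingers measure 130 mm over their backs; the gripper's body (75 mm by 190 mm) begins 47 mm behind the grasp point.
Start: joints at [1.225, 0.434, 0.025, 1.573, -0.012, 1.134, -0.075], TCP at [0.15, -0.607, 0.238] pointing down, gripper open.
Joint ranges: [-2.62, 2.62], [-0.44, 2.09], [-1.27, 1.32], [0.08, 2.57], [-1.32, 4.46], [0.12, 2], [-2.74, 2.74]. Speed limits (rad/s): [2.22, 2.22, 3.01, 3.01, 3.14, 3.14, 3.14].

INTERFACE

Orientations are given as a rotation vector (axis times angle).
In Python, from cell import observe, get_image, camera_params, sign_off gives the robot as it stands.
- The arm moves only by the shell command python3 -m pendant 'ROWS' [FORCE]. ROWS is JSON, one flat list of numbers, 7 for each row, row after row: the shift along the tool's x, y, z in m, then the turn, a rotation vector about the tool's x, y, z in rad, then the finger opening in m, from 0 to 0.0918. In form: [dx, dy, dz, rx, ry, rz, jaw, dx, dy, dz, rx, ry, rz, jaw, ...]. A call has 1 to 10 rows; each row shifts and turns the commanded pose from where the row before left it, along the tool's axes as they then stand; what a row does not reach is not made up. A row lasts 1/8 s, in which the tool goes at most 62.5 mm and 10.7 degrees, less where a joint would pass 70% of its speed; a pose out of reach is approached as far as the arm can. A call is refused whole if a number of a shift passes 0.0625 or a number of a turn 0.188, either way. A call with a gripper value outside its range is refused whole. The fingers move at their own pace and stop on an object; FORCE is the grip in N (left out, the last holds). Time passes only in rows, so rows that do not move let the fingers close. It gives the time, the measured TCP pose, the force, the opening and the grip force at its end, in the units of the state.
- observe(): the state, without advancing time (a new reading comes with each control period).
- get_image(name): name is "scene" or "side" or "wrist"; returns the picture (400x640x3 uint8, red, green, blue); there is no depth.
- camera_params(name): a dict with "intrinsics" (3x3 intrinsics, pixels), "eye" and "rotation" of the camera in the world; the wrist camera has in their place "T_tool_cam" (4x4, takes a point from camera to tool coordinates, whose origin is the TCP and whose axes are the flange's). Camera axes: x right, y down, z forward; pixel columns grow to the right and rows downward; lengths in m; the calibration is good to about 2 mm. A picture is of the moment at which its call begins: read the wrist's pose just before it. camera_params takes no time and is no camera call.
- sign_off(): hands the job in; it is judged then, once.
The state is a dict: "clock": time; "joints": joint angles; "dq": joint speeds; "joint_efforts": joint torques, N m; "position": TCP position; "ee_rot": TCP orientation; "force": force on the tool from outside, world axes, zero at the start; "ft_torque": the same for the moment, N m; "width": opening from 0.0 (shut) to 1.0 (fully open); "gripper_force": force on a finger pad.
Only numpy, scipy, OpenCV 4.12 (cv2) and the standard library are available. Lean on these libraries where they do the work, as an engineer would, in place of code of your own. Each camera call takes 0.05 s, during which the arm holds its last target. There are 200 camera calls.

## Working session

There is one attempt and no reset: what is moved stays moved. The work goes in short steps, Python scripts to look and compute and a shell command to move; the robot and the scene stay as the last step left them, time stands still between calls to the robot, and variables do not carry over. Pictures are saved under pics/ and viewed, at most 10 in all, crops included, and the job is handed in when it is done.

```bash
mkdir -p pics; python3 - <<'E'
from cell import *
import cv2
for n in("scene","side"):
    cv2.imwrite(f"pics/{n}0.png",get_image(n)[:,:,::-1]); p=camera_params(n); print(n,p)
s=observe(); print(s["clock"],s["position"],s["ee_rot"])
E
```

```text
scene {'intrinsics': array([[510.58372172,   0.        , 312.44499247],
       [  0.        , 510.58372172, 199.45551649],
       [  0.        ,   0.        ,   1.        ]]), 'eye': array([1.11753799, 0.5348307 , 0.9490953 ]), 'rotation': array([-1.01883721, -2.5421453 ,  0.91166261])}
side {'intrinsics': array([[386.78246621,   0.        , 320.26680049],
       [  0.        , 386.78246621, 196.5463339 ],
       [  0.        ,   0.        ,   1.        ]]), 'eye': array([0.27344997, 0.71398514, 0.54974784]), 'rotation': array([-0.59927017,  2.48432816, -1.4381101 ])}
0.1 [ 0.1501035 -0.6062688  0.2370449] [-3.11715890e+00 -3.80175946e-01  4.85778215e-04]
```

View pics/scene0.png

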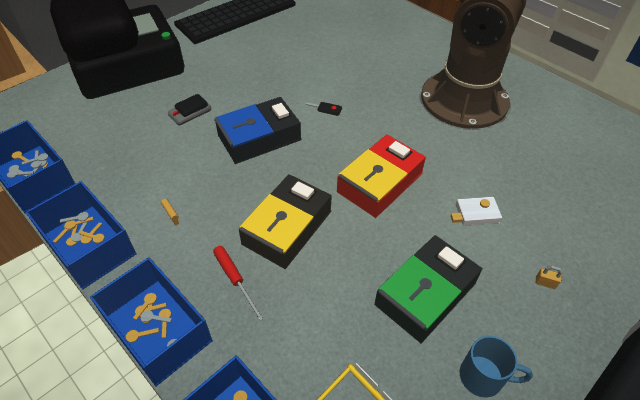

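View pics/side0.png

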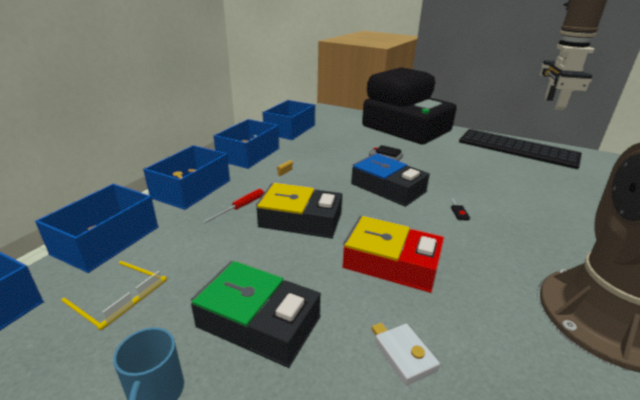

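The scene picture shows the green lid at about (428,285), its white button at (452,258) and the robot base at the upper right. In the side picture the same button is at about (290,306). Next I'll triangulate the button and the lid.

```bash
cat > h.py <<'E'
import numpy as np,cv2
from scipy.spatial.transform import Rotation as R
from cell import camera_params
def ray(n,uv):
    p=camera_params(n); d=np.linalg.inv(p["intrinsics"])@[*uv,1]
    return np.array(p["eye"]),R.from_rotvec(p["rotation"]).as_matrix()@d
def plane(n,uv,z):
    e,d=ray(n,uv); return e+d*(z-e[2])/d[2]
def tri(a,b):
    (e,d),(f,g)=ray("scene",a),ray("side",b)
    t=np.linalg.lstsq(np.c_[d,-g],f-e,rcond=None)[0]; P,Q=e+d*t[0],f+g*t[1]
    return (P+Q)/2,np.linalg.norm(P-Q)
def blob(m,near):
    _,_,st,c=cv2.connectedComponentsWithStats(m.astype(np.uint8))
    k=min((i for i in range(1,len(c)) if st[i,4]>60),key=lambda i:np.hypot(*(c[i]-near))); return c[k],st[k]
E
python3 - <<'E'
from h import *
W={};G={}
for n,bw in(("scene",(452,257)),("side",(290,304))):
    im=cv2.imread(f"pics/{n}0.png"); hsv=cv2.cvtColor(im,cv2.COLOR_BGR2HSV)
    g=(abs(hsv[...,0].astype(int)-65)<15)&(hsv[...,1]>120)
    print(n,im[bw[1],bw[0]])
    w=(im.min(2)>205)
    W[n],s1=blob(w,bw); G[n],s2=blob(g,(bw[0]-30,bw[1]+10)); print(n,W[n],s1,G[n],s2)
    print("btn z74",plane(n,W[n],.074).round(4))
    c=np.argwhere(g)[:,::-1]; c=c[np.hypot(*(c-G[n]).T)<90].astype(np.float32)
    box=cv2.approxPolyN(c.astype(np.int32).reshape(-1,1,2)[cv2.convexHull(c.astype(np.int32),returnPoints=False).ravel()],4).reshape(-1,2)
    print("lid corners",[plane(n,q,.065)[:2].round(3) for q in box])
print(tri(W["scene"],W["side"]),tri(G["scene"],G["side"]))
E
```

```text
scene [220 233 237]
scene [450.98173516 255.92237443] [439 247  24  19 219] [420.66843783 290.4282678 ] [ 379  255   83   74 2823]
btn z74 [0.5152 0.3175 0.074 ]
lid corners [array([0.673, 0.382]), array([0.676, 0.263]), array([0.562, 0.258]), array([0.56 , 0.379])]
side [195 206 211]Traceback (most recent call last):
  File "<stdin>", line 8, in <module>
  File "h.py", line 15, in blob
    k=min((i for i in range(1,len(c)) if st[i,4]>60),key=lambda i:np.hypot(*(c[i]-near))); return c[k],st[k]
ValueError: min() iterable argument is empty
```

```bash
python3 - <<'E'
from h import *
from cell import *
print(camera_params("wrist")["T_tool_cam"].round(3))
im=cv2.imread("pics/side0.png"); m=(im.min(2)>170)
c,s=blob(m,(290,304)); print(c,s,plane("side",c,.074),tri((450.98,255.9),c))
for q in((130,95),(80,98),(182,73)): print("machine",plane("scene",q,0).round(3))
print("machine top, h guess .2",plane("scene",(60,10),.2).round(3),plane("scene",(136,30),.2).round(3))
s=observe(); M=R.from_rotvec(s["ee_rot"]).as_matrix(); print(M.round(3))
print("tool delta to above button",(M.T@(np.array([.512,.318,.2])-s["position"])).round(3),s["clock"])
print("waypoint delta",(M.T@(np.array([.42,-.2,.24])-s["position"])).round(3))
E
```

```text
[[ 0.001 -0.956 -0.292  0.079]
 [ 1.     0.001  0.001 -0.001]
 [-0.    -0.292  0.956 -0.146]
 [ 0.     0.     0.     1.   ]]
[289.48275862 304.65830721] [277 294  26  22 319] [0.51468792 0.31806705 0.074     ] (array([0.51492308, 0.31745091, 0.07348787]), np.float64(0.00032125381031047613))
machine [ 0.686 -0.676  0.   ]
machine [ 0.797 -0.763  0.   ]
machine [ 0.517 -0.659 -0.   ]
machine top, h guess .2 [ 0.724 -0.871  0.2  ] [ 0.626 -0.643  0.2  ]
[[ 0.971  0.24  -0.   ]
 [ 0.24  -0.971  0.001]
 [-0.    -0.001 -1.   ]]
tool delta to above button [ 0.573 -0.81   0.038] 0.1
waypoint delta [ 0.36  -0.329 -0.003]
```

```bash
python3 -m pendant '[0.04,-0.037,0,0,0,0,0,0.04,-0.037,0,0,0,0,0,0.04,-0.037,0,0,0,0,0,0.04,-0.037,0,0,0,0,0,0.04,-0.037,0,0,0,0,0,0.04,-0.037,0,0,0,0,0,0.04,-0.037,0,0,0,0,0,0.04,-0.037,0,0,0,0,0,0.04,-0.037,0,0,0,0,0]'
cat > d.py <<'E'
import sys
from h import *
from cell import *
s=observe(); Rt=R.from_rotvec(s["ee_rot"])
# target: x along box (yaw .025), tool z down tilted .12 to rear
T=R.from_euler("z",.025)*R.from_rotvec([np.pi,0,0])*R.from_euler("y",.12)
tip=np.array([.516,.3178,.074+float(sys.argv[1])]); tcp=tip-T.apply([0,0,.011])
print("t",s["clock"],"pos",s["position"].round(4),"F",s["force"].round(1),"j",s["joints"].round(2))
print("delta now-tool",Rt.inv().apply(tcp-s["position"]).round(4),"target-tool",T.inv().apply(tcp-s["position"]).round(4),"turn",(Rt.inv()*T).as_rotvec().round(3))
E
python3 d.py .08
```

```text
clock: 1.23
position: [0.4202, -0.1954, 0.2377]
ee_rot: [3.118, 0.38, -0.0]
force: [1.1, -0.8, 0.6]
width: 0.069
gripper_force: 0.0
t 1.225 pos [ 0.4202 -0.1954  0.2377] F [ 1.1 -0.8  0.6] j [ 0.54  0.19 -0.25  1.93  0.06  1.03 -1.07]
delta now-tool [ 0.215  -0.4754  0.0727] target-tool [ 0.0978 -0.5106  0.0851] turn [-0.013  0.12   0.217]
```

```bash
python3 -m pendant '[0,0,0,-0.007,0.06,0.108,0,0,0,0,-0.007,0.06,0.108,0,0.011,-0.057,0.007,0,0,0,0,0.011,-0.057,0.007,0,0,0,0,0.011,-0.057,0.007,0,0,0,0,0.011,-0.057,0.007,0,0,0,0,0.011,-0.057,0.007,0,0,0,0,0.011,-0.057,0.007,0,0,0,0,0.011,-0.057,0.007,0,0,0,0,0.011,-0.057,0.007,0,0,0,0]'
python3 d.py .03; python3 - <<'E'
from cell import *
import cv2
cv2.imwrite("pics/side1.png",get_image("side")[:,:,::-1])
E
```

```text
clock: 2.48
position: [0.5018, 0.2629, 0.1918]
ee_rot: [-3.136, -0.041, -0.189]
force: [2.0, -0.1, -0.3]
width: 0.004
gripper_force: 0.0
t 2.475 pos [0.5018 0.2629 0.1918] F [ 2.  -0.1 -0.3] j [-0.25  0.37 -0.48  1.84  0.32  0.9  -2.43]
delta now-tool [ 0.005  -0.0546  0.078 ] target-tool [ 0.0049 -0.0545  0.078 ] turn [ 0.001 -0.     0.001]
```

View pics/side1.png

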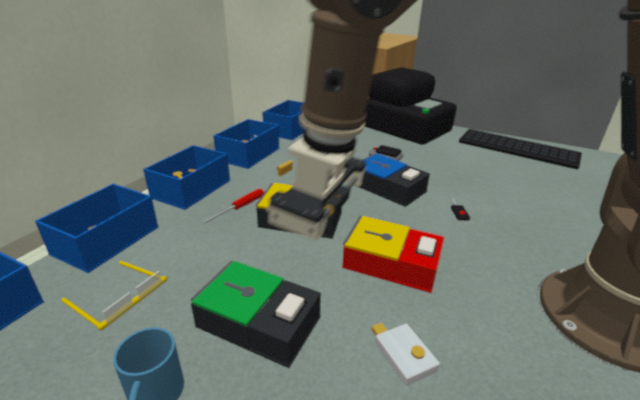

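The side picture shows the gripper clear above and beside the green box at about (305,215). The button at (290,306) is unobstructed.

```bash
python3 -m pendant '[0.002,-0.027,0.02,0,0,0,0,0.002,-0.027,0.03,0,0,0,0,0.001,0,0.015,0,0,0,0,0,0,0,0,0,0,0,0,0,0,0,0,0,0]'
python3 d.py .0; python3 - <<'E'
from cell import *
import cv2,numpy as np
a=[get_image(n)[:,:,::-1] for n in("side","wrist")]
cv2.imwrite("pics/c2.png",np.hstack([a[0][180:400,150:450],cv2.resize(a[1],(352,220))]))
E
```

```text
clock: 3.15
position: [0.5135, 0.3147, 0.129]
ee_rot: [-3.135, -0.04, -0.19]
force: [0.6, -0.6, 0.1]
width: 0.008
gripper_force: 0.0
t 3.15 pos [0.5135 0.3147 0.129 ] F [ 0.6 -0.6  0.1] j [-0.36  0.5  -0.44  1.82  0.4   0.81 -2.57]
delta now-tool [-0.0041 -0.0031  0.0439] target-tool [-0.004  -0.003   0.0439] turn [ 0.001 -0.001  0.   ]
```

View pics/c2.png

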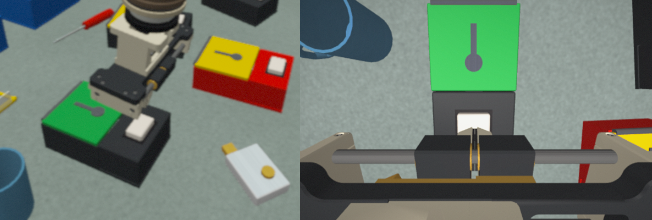

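The side crop shows the closed fingers above the button, clear of the lid. In the wrist view the fingers line up with the button at about (474,122).

```bash
python3 -m pendant '[-0.002,-0.002,0.02,0,0,0,0,-0.002,-0.001,0.019,0,0,0,0,0,0,0,0,0,0,0,0,0,0,0,0,0,0]'
python3 d.py 0
python3 -m pendant '[0,0,0.004,0,0,0,0,0,0,0.002,0,0,0,0,0,0,0,0,0,0,0]'; python3 d.py 0
```

```text
clock: 3.75
position: [0.5138, 0.3187, 0.0895]
ee_rot: [-3.135, -0.041, -0.19]
force: [-0.2, -0.4, 0.3]
width: 0.003
gripper_force: 0.0
t 3.75 pos [0.5138 0.3187 0.0895] F [-0.2 -0.4  0.3] j [-0.39  0.55 -0.42  1.85  0.44  0.74 -2.61]
delta now-tool [0.0003 0.0009 0.0046] target-tool [0.0003 0.0009 0.0046] turn [ 0.001 -0.001  0.002]
clock: 4.12
position: [0.5147, 0.319, 0.0834]
ee_rot: [-3.134, -0.042, -0.19]
force: [0.2, 0.9, 2.5]
width: 0.002
gripper_force: 1.0
t 4.125 pos [0.5147 0.319  0.0834] F [0.2 0.9 2.5] j [-0.4   0.56 -0.41  1.85  0.45  0.72 -2.62]
delta now-tool [ 0.0002  0.0012 -0.0015] target-tool [ 0.0002  0.0012 -0.0015] turn [ 0.    -0.001  0.002]
```

```bash
python3 -m pendant '[0,0,0.003,0,0,0,0,0,0,0.0015,0,0,0,0,0,0,0,0,0,0,0]'; python3 - <<'E'
from cell import *
import cv2
cv2.imwrite("pics/s3.png",get_image("side")[180:400,150:450,::-1])
E
```

```text
clock: 4.5
position: [0.5148, 0.319, 0.0786]
ee_rot: [-3.135, -0.042, -0.189]
force: [-2.4, 1.7, 4.1]
width: 0.006
gripper_force: 2.2
```

View pics/s3.png

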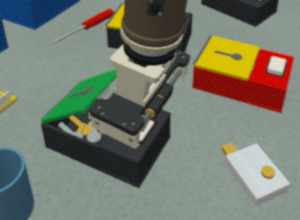

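The green lid is freed and rising, with its front edge at about (110,85) in the crop. I'll hold still until it has finished opening, then withdraw up and toward the robot.

```bash
python3 -m pendant '[0,0,0,0,0,0,0,0,0,0,0,0,0,0,0,0,0,0,0,0,0,0,0,0,0,0,0,0,0,0,0,0,0,0,0,0,0,0,0,0,0,0,0,0,0,0,0,0,0,0,0,0,0,0,0,0,0,0,0,0,0,0,0]'
python3 -m pendant '[0,0,-0.015,0,0,0,0,-0.005,0,-0.03,0,0,0,0,-0.02,0.02,-0.04,0,0,0,0,-0.02,0.04,-0.03,0,0,0,0,-0.01,0.05,-0.01,0,0,0,0,0,0.05,0,0,0,0,0,0,0.05,0,0,0,0,0,0,0,0,0,0,0,0,0,0,0,0,0,0,0,0]'
python3 - <<'E'
from cell import *
import cv2,numpy as np
a=[get_image(n)[:,:,::-1] for n in("side","scene")]
cv2.imwrite("pics/c4.png",np.hstack([a[0][100:400,150:500],a[1][60:360,200:550]]))
E
```

```text
clock: 5.68
position: [0.515, 0.3187, 0.0787]
ee_rot: [-3.135, -0.041, -0.189]
force: [-1.6, 2.4, 4.3]
width: 0.006
gripper_force: 2.2invalid input
```

View pics/c4.png

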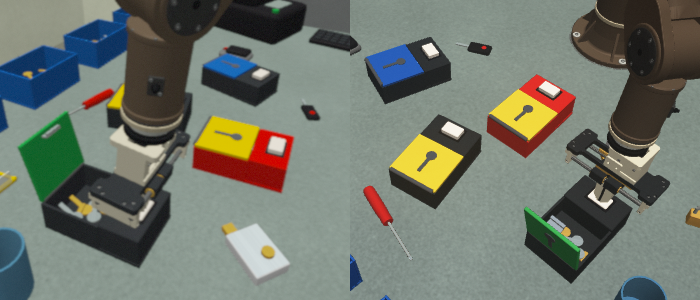

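The lid stands fully open, from (22,195) to (80,115) in the left crop, and the other boxes are shut. My retreat call was refused because the rows were miscounted, so I'm sending it again.

```bash
python3 -m pendant '[0,0,-0.015,0,0,0,0, -0.005,0,-0.03,0,0,0,0, -0.02,0,-0.04,0,0,0,0, -0.02,0.04,-0.03,0,0,0,0, -0.01,0.05,-0.01,0,0,0,0, 0,0.04,0,0,0,0,0, 0,0,0,0,0,0,0, 0,0,0,0,0,0,0]'
python3 - <<'E'
from cell import *
import cv2,numpy as np
a=[get_image(n)[:,:,::-1] for n in("side","scene")]
cv2.imwrite("pics/c5.png",np.hstack([a[0][100:400,150:500],a[1][60:360,200:550]]))
E
```

```text
clock: 6.78
position: [0.4488, 0.1868, 0.1967]
ee_rot: [-3.135, -0.04, -0.19]
force: [-0.5, 0.3, -0.5]
width: 0.004
gripper_force: 0.0
```

View pics/c5.png

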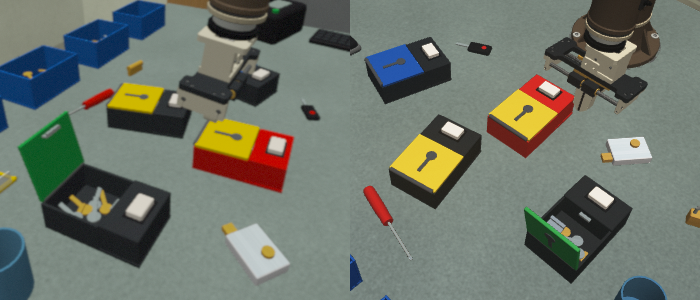

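The green lid is fully open with its edge at (80,115), and the button at (140,207) has sprung back. The other lids are shut and the hand is clear with about zero force.

```bash
python3 -c "from cell import *; print(sign_off())"
```

```text
the job is handed in; nothing more can be done
None
```

The green box's button was pressed, its lid sprang fully open by itself, the hand is clear, the blue and yellow boxes are still shut, and the job was handed in at about 7 s.

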